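# Stand the fallen tin back in its lane and shut the bar

### The arm

A 6-joint arm with a two-finger parallel gripper is mounted at the origin on a cart in front of the work surface, level with it; the furniture and walls round the work are solid. World frame = base frame: x ahead of the robot, y to its left, z up, the work surface at z = 0. Lengths are in m, angles in degrees, forces in N, time in s.
With the tool pointing down it reaches from about 0.325 to 0.9 m from the base axis. Payload 6.1 kg.
Tool frame: the origin (TCP) lies on the centre line of the jaws, within the pads' length; the fingertips stand 14 mm ahead of it and the grasp point (between the pads) lies 5 mm behind it (arm.tip_extent is the distance from the TCP to the fingertips, in m); z points along the fingers, y is the line along which they close (so a half turn about z gives the same grasp; the last joint's range is limited). The gripper opens to 87 mm and grips with 3 to 60 N. Pads are 19 mm wide; open, the fingers measure 117 mm over their backs; the gripper's body (75 mm by 190 mm) begins 51 mm behind the grasp point.
Start: joints at [-75.407, 12.628, 87.462, -0, 79.91, -7.225], TCP at [0.232, -0.58, 0.237] pointing down, gripper open.
Joint ranges: [-170.65, 170.65], [-52.31, 119.04], [5.05, 147.46], [-71.25, 251.25], [11.57, 151.72], [-153.62, 153.62]. Speed limits (degrees/s): [147.25, 147.25, 172.46, 180, 180, 180].

### API

Orientations are given as [roll, pitch, yaw] about the fixed x, y, z axes, in that order (R = Rz(yaw) Ry(pitch) Rx(roll)).
In Python, from workcell import arm, cams gives the robot as it stands.
- The arm moves only by the tool apply_moves, never from a script. Its argument "targets" is a list of rows, each an object with "dp": the shift along the tool's x, y, z in cm, a list of three; "angular": the turn, a rotation vector about the tool's x, y, z in degrees, a list of three; "fingers": the opening, from 0 (shut) to 1 (fully open). In form: [{"dp": [dx, dy, dz], "angular": [rx, ry, rz], "fingers": fingers}, ...]. A call has 1 to 10 rows; each row is the pose to reach, as a shift and turn from the pose commanded when the call began, along the tool's axes at that moment; what a row does not reach only later rows make up. A row lasts 1/8 s, in which the tool goes at most 62.5 mm and 10.7 degrees, less where a joint would pass 70% of its speed; a pose out of reach is approached as far as the arm can. A call with a gripper value outside its range is refused whole. The fingers move at their own pace and stop on an object; the grip force is fixed at half the most. Time passes only in rows, so rows that repeat a pose let the fingers close. It gives the time, the measured TCP pose, the force, the opening and the grip force at its end, in the units of the state.
- arm.get_obs(): the state, without advancing time (a new reading comes with each control period).
- cams.camera(name): name is "scene" or "top" or "wrist"; returns the picture (480x640x3 uint8, blue, green, red); there is no depth.
- cams.calibration(name): a dict with "K" (3x3 intrinsics, pixels), "R" (3x3) and "t" (3): a world point X has camera coordinates R X + t. Camera axes: x right, y down, z forward; pixel columns grow to the right and rows downward; lengths in m; the calibration is good to about 2 mm. The wrist camera is an equidistant fisheye: a pixel r from the principal point sees the ray r / f radians off the axis. A picture is of the moment at which its call begins: read the wrist's pose just before it. calibration takes no time and is no camera call; for the wrist camera it gives the pose at the moment of the call.
- arm.close_job(): hands the job in; it is judged then, once.
The state is a dict: "time_s": time; "qpos": joint angles; "qvel": joint speeds; "tau": joint torques, N m; "tool_pos": TCP position; "tool_rot": TCP orientation; "wrist_force": force on the tool from outside, world axes, zero at the start; "moment": the same for the moment, N m; "gripper_width": finger opening in m; "gripper_force": force on a finger pad.
Only numpy, scipy, OpenCV 4.12 (cv2) and the standard library are available. Lean on these libraries where they do the work, as an engineer would, in place of code of your own. Each camera call takes 0.05 s, during which the arm holds its last target. There are 200 camera calls.

### The job

A tin has fallen out of the blue tin lane and lies on the bench. Stand it upright on the white mark in the lane's empty place, broad sides along the lane like the other tins, and leave the others standing where they are. Then swing the yellow retaining bar fully shut along the row so that nothing falls out again.

Things in the scene. Friction and masses are not known exactly. Their poses are not given: they have to be found in the camera images.
- fallen_tin: white and blue spout tin with black bars, lying on one broad side on the bench. 36 mm narrow (its x) by 60 mm broad (its y), plain straight body 131 mm high, a thin cone spout above it to 157 mm; the gripping faces are 32 mm apart along x and 56 mm along y. About 0.25 kg. Origin at the centre of its bottom, z from the bottom to the spout (vertical when upright; now level)
- place_mark: flat white painted mark, 52 x 30 mm, on the lane floor, in the middle of the one empty place; origin on the floor at its centre (the tin's origin belongs here), x along the lane, z up. The tins beside the empty place are about 12 mm from where the fallen tin's edges will be, so there is no room for fingers between tins along the lane; fingers go either side across the lane
- lane: blue sheet-steel lane fixed on the bench, 312 x 72 mm, four places in a row along its x, all holding tins but one. Channel 42 mm wide inside between rails; floor 5 mm above the bench, rail tops 19 mm above the bench, end stops 55 mm. Origin at the centre of its underside; +y is the side with the swing bar
- bar (a joint): yellow retaining bar along the +y side of the lane, turning level about an upright pivot at the lane's far (+x) end: 0 rad = shut, parallel to the lane and against its stop, 34 mm to the +y side of the lane's centre line; grows as the free end swings away from the lane (clockwise from above), up to 1.2. It stays where it is left; about 1 N at the knob moves it
- bar_knob (a point): black upright knob on the free end of the bar, 16 mm diameter, z from 18 mm below to 18 mm above this point (its middle, 104 mm above the bench), free on all sides; bar top 24 mm below this point. 299 mm from the pivot
- bar_pivot (a point): the bar's pivot axis, at bar height, 72 mm above the bench
- tin_red_white: cream and red spout tin standing in the lane, 34 mm (its x, across the lane) by 57 mm (its y, along the lane), body 136 mm high with the spout above it to 162 mm; origin at the centre of its bottom, z up when standing
- tin_yellow: yellow spout tin standing in the lane, 27 mm (its x, across the lane) by 46 mm (its y, along the lane), body 131 mm high with the spout above it to 157 mm; origin at the centre of its bottom, z up when standing
- tin_red: red spout tin standing in the lane, 27 mm (its x, across the lane) by 46 mm (its y, along the lane), body 125 mm high with the spout above it to 151 mm; origin at the centre of its bottom, z up when standing
Mind the look-alikes: they are no part of the job. Of the things that look like the tin_yellow, the middle-sized one is meant.

How it is judged (in metres and radians):
At the end, for the whole second after the job is handed in: The fallen tin stands upright (within 0.08 rad) on the lane floor (4 mm) on the white mark (15 mm along, 10 mm across the lane), its broad side along the lane within 0.25 rad, at rest; the other three tins stand upright within 20 mm of where they were; the bar is shut within 0.05 rad (x of fallen_tin in the frame of place_mark between -0.015 and 0.015 m and y of fallen_tin in the frame of place_mark between -0.01 and 0.01 m and z of fallen_tin in the frame of place_mark between -0.004 and 0.004 m and angle between each of fallen_tin, tin_red_white, tin_yellow, tin_red's own z axis and vertical below 0.08 rad and angle between the y axis of fallen_tin and the x axis of place_mark, either way round below 0.25 rad and linear speed of fallen_tin below 0.02 m/s and value of joint bar below 0.05 rad and distance of each of tin_red_white, tin_yellow, tin_red from where it was at the start of the episode below 0.02 m); the robot touches nothing.
It fails at once if one of the standing tins is knocked over (angle between any of tin_red_white, tin_yellow, tin_red's own z axis and vertical above 0.6 rad).
It also fails if it takes over 64 s, if anything falls off the work surface, if the arm or the gripper's body presses on something with over 40 N, if the wrist force passes 120 N, or if a joint passes its speed limit or range.

## Working session

There is one attempt and no reset: what is moved stays moved. The work goes in short steps, Python scripts to look and compute and a tool call to move; the robot and the scene stay as the last step left them, time stands still between calls to the robot, and variables do not carry over. Pictures are saved under pics/ and viewed, at most 10 in all, crops included, and the job is handed in when it is done.

Besides the shell and the picture viewer there is one more tool, called after "Call:" as name(argument=value, ...) on one line, values as JSON. apply_moves: Moves the arm, as the interface text tells. Its arguments: {"type":"object","properties":{"targets":{"type":"array","items":{"type":"object","properties":{"dp":{"type":"array","items":{"type":"number"}},"angular":{"type":"array","items":{"type":"number"}},"fingers":{"type":"number"}}}}},"required":["targets"]}

```bash
mkdir -p pics; ls
python3 - <<'E'
from workcell import arm,cams
import cv2
for n in("scene","top"):
    cv2.imwrite(f"pics/{n}0.png",cams.camera(n))
    c=cams.calibration(n);print(n,c["K"],c["R"],c["t"])
print(arm.get_obs())
E
```

```text
pics
scene [[438.9712582    0.         321.38341602]
 [  0.         438.9712582  237.04862661]
 [  0.           0.           1.        ]] [[ 0.89029055 -0.4553702  -0.00455169]
 [-0.31498396 -0.60854251 -0.72832762]
 [ 0.3288888   0.64985691 -0.68521395]] [-0.51398603  0.17759413  1.22537954]
top [[537.32972907   0.         319.85794937]
 [  0.         537.32972907 235.6556849 ]
 [  0.           0.           1.        ]] [[-0.02568782 -0.99937631 -0.02423088]
 [-0.99442727  0.02802478 -0.1016318 ]
 [ 0.10224747  0.02148515 -0.99452694]] [-0.08116274  0.54047753  1.55755502]
{'time_s': 0.1, 'qpos': array([-7.54067937e+01,  1.26684817e+01,  8.75213865e+01, -8.76540957e-04,
        7.99121646e+01, -7.22610125e+00]), 'qvel': array([ 0.09738492, -0.05695818, -0.13107238,  0.11449948, -0.04762317,
        0.06365024]), 'tau': array([ 1.87399382e-04, -4.95944703e+01, -3.88519156e+01,  7.01758289e-02,
        5.16527065e-02, -4.46970409e-05]), 'tool_pos': array([ 0.2321387 , -0.57968629,  0.23555078]), 'tool_rot': array([-1.79898669e+02, -1.19783364e-02,  2.18194513e+01]), 'wrist_force': array([ 0.82380552, -0.33268332, -1.08306536]), 'moment': array([-0.02345861, -0.03358942,  0.02486041]), 'gripper_force': 0.0, 'gripper_width': 0.08698920738349383}
```

View pics/scene0.png

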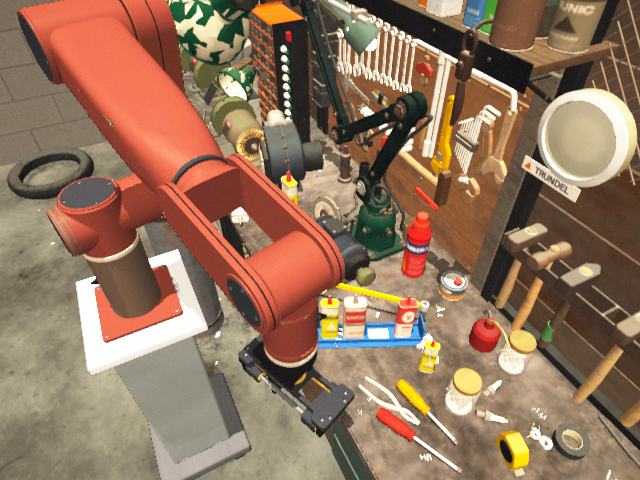

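View pics/top0.png

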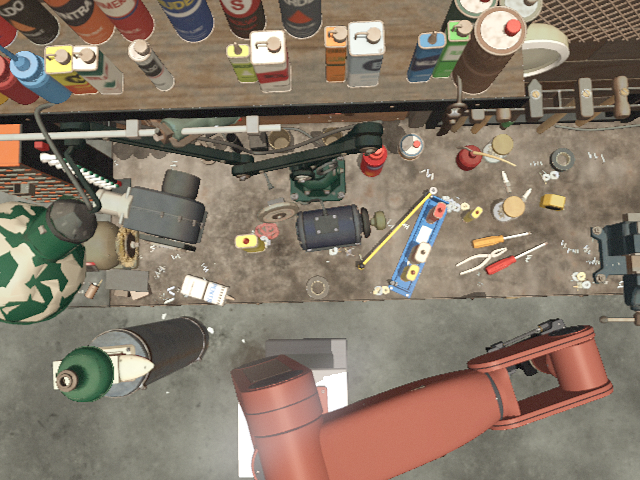

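The top view shows the fallen tin at about (207,290), the lane from (403,290) to (437,200) with its empty place near (427,236), and the yellow bar open from its pivot near (433,191) to the knob at (361,265). Yellow tins: (411,271) in the lane, (247,242) on the bench to the left, and a small one at (475,213) on the bench. I'll enlarge these to confirm.

Run:
```python
import cv2,numpy as np
t=cv2.imread("pics/top0.png");s=cv2.imread("pics/scene0.png")
def c(im,x,y,w,h,k):return cv2.resize(im[y:y+h,x:x+w],None,fx=k,fy=k,interpolation=cv2.INTER_CUBIC)
o=np.zeros((600,800,3),np.uint8)
o[:600,:500]=c(t,350,180,100,120,5)
o[:250,500:800]=c(t,178,270,60,50,5)
o[250:600,500:800]=c(s,310,280,150,175,2)
cv2.imwrite("pics/c1.png",o)
```

```text
(no output)
```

View pics/c1.png

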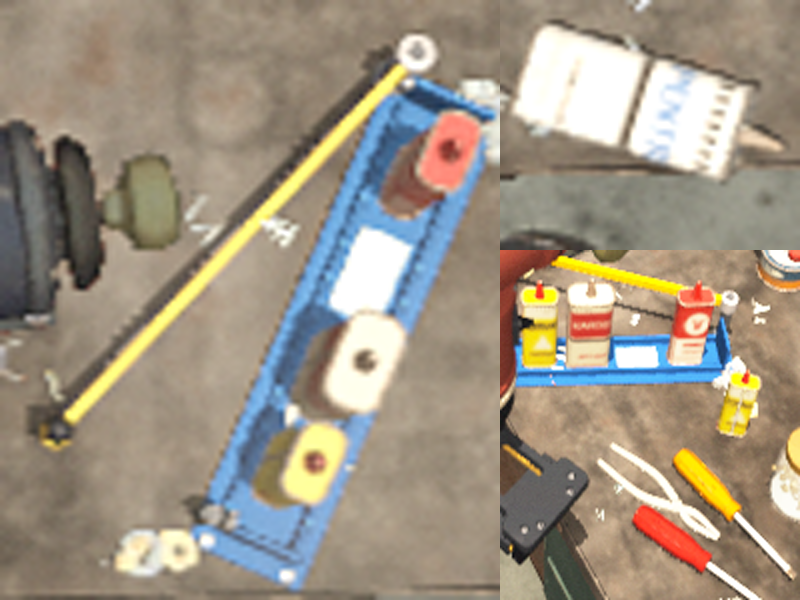

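The crop shows the fallen tin with its spout to the lower right, tip about (235,300) in top pixels, and the white mark centred on about (424,234). The lane's yellow tin, the middle-sized of the three, sits between the small bench one (475,213) and the large one (247,242). The knob is at about (361,265). Next I'll compute positions.

```bash
cat > h.py <<'E'
import numpy as np,cv2
from scipy.spatial.transform import Rotation as Ro
from workcell import arm,cams
def ray(cal,uv,fish=False):
    K=np.array(cal["K"]);R=np.array(cal["R"]);t=np.array(cal["t"])
    p=np.linalg.inv(K)@[uv[0],uv[1],1]
    if fish:
        r=np.hypot(p[0],p[1]); p=np.array([p[0]/r*np.sin(r),p[1]/r*np.sin(r),np.cos(r)]) if r>0 else p
    return -R.T@t,R.T@p
def at(cal,uv,z,fish=False):
    o,d=ray(cal,uv,fish);return o+d*(z-o[2])/d[2]
def tri(rs):
    A=0;b=0
    for o,d in rs:
        d=d/np.linalg.norm(d);P=np.eye(3)-np.outer(d,d);A=A+P;b=b+P@o
    return np.linalg.solve(A,b)
E
python3 - <<'E'
from h import *
np.set_printoptions(precision=4,suppress=True)
T=cams.calibration("top")
f=lambda x,y:(350+x/5-.4,180+y/5-.4)
g=lambda x,y:(178+(x-500)/5-.4,270+y/5-.4)
for n,uv,z in[("mark",f(370,271),.005),("m1",f(360,228),.005),("m2",f(410,240),.005),("m3",f(332,303),.005),("m4",f(382,318),.005),("knob",f(52,425),.122),("pivot",f(417,52),.08),("laneA",f(205,540),.055),("laneB",f(288,575),.055),
 ("yel",f(315,462),.157),("rw",f(366,362),.162),("red",f(452,150),.151),
 ("t BL",g(545,25),.036),("t bl2",g(515,105),.036),("t TR",g(748,88),.036),("t tr2",g(722,178),.036),("tip",g(783,150),.018),("edge",g(700,165),0),("edge2",g(510,175),0)]:
    print(n,at(T,uv,z))
print(Ro.from_euler("xyz",arm.get_obs()["tool_rot"],degrees=True).as_matrix())
W=cams.calibration("wrist");print(W)
o=arm.get_obs();print(-W["R"].T@W["t"]-o["tool_pos"])
E
```

```text
mark [ 0.5372 -0.404   0.005 ]
m1 [ 0.5631 -0.3993  0.005 ]
m2 [ 0.555  -0.4286  0.005 ]
m3 [ 0.5187 -0.3807  0.005 ]
m4 [ 0.5089 -0.4098  0.005 ]
knob [ 0.4452 -0.206   0.122 ]
pivot [ 0.6546 -0.4236  0.08  ]
laneA [ 0.3803 -0.2946  0.055 ]
laneB [ 0.3592 -0.341   0.055 ]
yel [ 0.42  -0.344  0.157]
rw [ 0.4725 -0.3727  0.162 ]
red [ 0.5872 -0.4262  0.151 ]
t BL [0.4336 0.297  0.036 ]
t bl2 [0.3874 0.3146 0.036 ]
t TR [0.3938 0.178  0.036 ]
t tr2 [0.3421 0.1936 0.036 ]
tip [0.3572 0.1611 0.018 ]
edge [0.3493 0.2141 0.    ]
edge2 [0.3463 0.3278 0.    ]
[[ 0.9284  0.3717 -0.0005]
 [ 0.3717 -0.9284  0.0017]
 [ 0.0002 -0.0018 -1.    ]]
{'K': array([[371.6483,   0.    , 322.3   ],
       [  0.    , 371.6483, 236.5459],
       [  0.    ,   0.    ,   1.    ]]), 'R': array([[ 0.3709, -0.9287, -0.0017],
       [-0.8933, -0.3573,  0.2728],
       [-0.254 , -0.0996, -0.9621]]), 't': array([-0.6235, -0.0318,  0.3907])}
[0.0699 0.0282 0.1479]
```

```bash
cat >> h.py <<'E'
def pose():
    o=arm.get_obs();return np.array(o["tool_pos"]),Ro.from_euler("xyz",o["tool_rot"],degrees=True)
def rel(p,R):
    """row taking the tool from now to world position p, orientation R (Rotation)"""
    p0,R0=pose();return (R0.inv().apply(np.array(p)-p0)*100).round(2),(R0.inv()*R).as_rotvec(degrees=True).round(1)
def down(yaw):return Ro.from_euler("xyz",[180,0,yaw],degrees=True)
E
python3 - <<'E'
from h import *
print(rel([.40,-.10,.30],down(50)),rel([.42,.25,.30],down(70.5)))
E
```

```text
(array([ 33.41, -38.3 ,  -6.37]), array([ -0.1,  -0. , -28.2])) (array([ 48.28, -70.05,  -6.31]), array([ -0.1,  -0.1, -48.7]))
```

Call:
apply_moves(targets=[{"dp":[8,-9,-6.3],"angular":[0,0,-5],"fingers":1},{"dp":[33.4,-38.3,-6.3],"angular":[0,0,-28],"fingers":1},{"dp":[33.4,-38.3,-6.3],"angular":[0,0,-28],"fingers":1},{"dp":[33.4,-38.3,-6.3],"angular":[0,0,-28],"fingers":1},{"dp":[33.4,-38.3,-6.3],"angular":[0,0,-28],"fingers":1},{"dp":[33.4,-38.3,-6.3],"angular":[0,0,-28],"fingers":1},{"dp":[33.4,-38.3,-6.3],"angular":[0,0,-28],"fingers":1},{"dp":[33.4,-38.3,-6.3],"angular":[0,0,-28],"fingers":1},{"dp":[33.4,-38.3,-6.3],"angular":[0,0,-28],"fingers":1},{"dp":[33.4,-38.3,-6.3],"angular":[0,0,-28],"fingers":1}])

```text
time_s: 1.35
tool_pos: [0.4001, -0.0993, 0.2994]
tool_rot: [-180.0, 0.0, 50.0]
wrist_force: [0.5, -0.2, 0.1]
gripper_width: 0.0868
gripper_force: 0.0
```

Run:
```python
from h import *
o=arm.get_obs();print(o["time_s"],o["qpos"].round(2),o["tool_pos"],o["tool_rot"])
print(rel([.42,.25,.30],down(70.5)))
```

```text
1.35 [-2.4930e+01 -2.0040e+01  1.1185e+02 -1.0000e-02  8.8190e+01  1.5060e+01] [ 0.40010855 -0.09934223  0.29940651] [-1.79992874e+02  8.33453785e-03  5.00084172e+01]
(array([ 28.04, -20.93,  -0.06]), array([ -0. ,   0. , -20.5]))
```

Call:
apply_moves(targets=[{"dp":[28,-20.9,0],"angular":[0,0,-20.5],"fingers":1},{"dp":[28,-20.9,0],"angular":[0,0,-20.5],"fingers":1},{"dp":[28,-20.9,0],"angular":[0,0,-20.5],"fingers":1},{"dp":[28,-20.9,0],"angular":[0,0,-20.5],"fingers":1},{"dp":[28,-20.9,0],"angular":[0,0,-20.5],"fingers":1},{"dp":[28,-20.9,0],"angular":[0,0,-20.5],"fingers":1},{"dp":[28,-20.9,0],"angular":[0,0,-20.5],"fingers":1}])

```text
time_s: 2.22
tool_pos: [0.4211, 0.2489, 0.2987]
tool_rot: [-179.9, 0.1, 70.4]
wrist_force: [0.1, -0.7, -0.4]
gripper_width: 0.0872
gripper_force: 0.0
```

Run:
```python
from h import *
import pickle
o=arm.get_obs();print(o["time_s"],o["qpos"].round(2),o["tool_pos"],o["tool_rot"])
W=cams.calibration("wrist");im=cams.camera("wrist");cv2.imwrite("pics/w1.png",im);pickle.dump(W,open("w1.pkl","wb"))
```

```text
2.225 [ 21.35  -8.27 102.33  -0.    86.03  40.91] [0.42113348 0.24894878 0.29870857] [-1.79933043e+02  6.15342159e-02  7.04359361e+01]
```

View pics/w1.png

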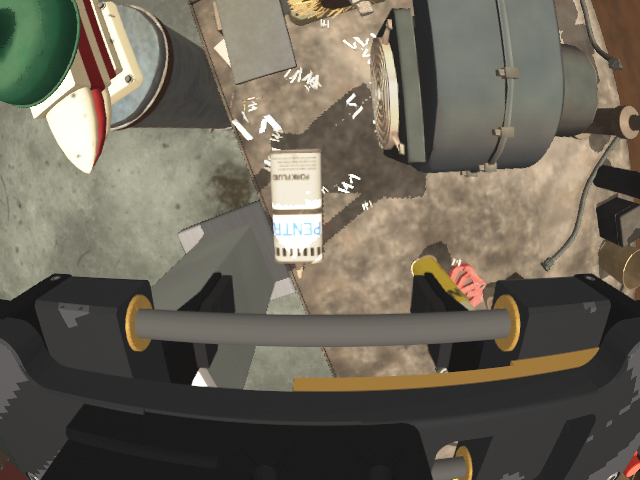

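In the wrist picture the tin's upper broad face spans (274,150)-(321,150)-(322,262)-(275,262), with the spout tip at (300,276) and the bench edge on its left.

Run:
```python
from h import *
import pickle
np.set_printoptions(precision=4,suppress=True)
W=pickle.load(open("w1.pkl","rb"));T=cams.calibration("top")
g=lambda x,y:(178+(x-500)/5-.4,270+y/5-.4)
im=cv2.imread("pics/w1.png")
P={}
for n,w,t in[("b_out",(321,150),g(545,25)),("b_in",(274,150),g(515,105)),("t_out",(322,262),g(748,88)),("t_in",(275,262),g(722,178)),("tip",(300,276),g(783,150))]:
    print(n,"tri",tri([ray(W,w,True),ray(T,t)]),"z36",at(W,w,.036,True))
D=np.array([[12.668,87.52,.2321,-.5797,.2356],[-20.04,111.85,.4001,-.0993,.2994],[-8.27,102.33,.4211,.2489,.2987]])
A=[];b=[]
for q2,q3,x,y,z in D:
    a,c=np.radians(q2),np.radians(q2+q3);r=np.sqrt(x*x+y*y-.0785**2)
    A+=[[1,0,np.sin(a),np.sin(c),np.cos(c)],[0,1,np.cos(a),np.cos(c),-np.sin(c)]];b+=[r,z]
print(np.linalg.lstsq(np.array(A),np.array(b),rcond=None)); print(np.linalg.lstsq(np.array(A)[:,:4],np.array(b),rcond=None))
```

```text
b_out tri [0.4364 0.3029 0.0129] z36 [0.4389 0.3035 0.036 ]
b_in tri [0.3874 0.3213 0.0129] z36 [0.3903 0.3214 0.036 ]
t_out tri [0.3947 0.179  0.0296] z36 [0.3964 0.181  0.036 ]
t_in tri [0.3416 0.196  0.0249] z36 [0.344  0.1994 0.036 ]
tip tri [0.3584 0.1628 0.0063] z36 [0.3657 0.173  0.036 ]
(array([ 0.0008, -0.0305,  0.4059,  0.5442,  0.0341]), array([0.]), np.int32(5), array([2.9851, 2.4483, 0.299 , 0.0757, 0.0095]))
(array([ 0.002 , -0.0561,  0.3968,  0.5391]), array([0.]), np.int32(4), array([2.5495, 2.3261, 0.2886, 0.075 ]))
```

Call:
apply_moves(targets=[{"dp":[0,0,5],"angular":[0,40,0],"fingers":1},{"dp":[0,0,5],"angular":[0,40,0],"fingers":1},{"dp":[0,0,5],"angular":[0,40,0],"fingers":1},{"dp":[0,0,5],"angular":[0,40,0],"fingers":1},{"dp":[0,0,5],"angular":[0,40,0],"fingers":1},{"dp":[0,0,5],"angular":[0,40,0],"fingers":1}])

```text
time_s: 3.02
tool_pos: [0.4218, 0.247, 0.25]
tool_rot: [179.9, -39.9, 70.2]
wrist_force: [0.1, -0.5, 0.3]
gripper_width: 0.0871
gripper_force: 0.0
```

```bash
cat >> h.py <<'E'
# kinematics: base yaw q1, planar q2,q3, roll q4 along forearm, pitch q5, roll q6; p: a1,h,L2,L3,e,d6,lat
def fk(q,p):
    a1,h,L2,L3,e,d6,lat=p
    q=np.radians(q);Y=lambda a:Ro.from_rotvec([0,a,0]);Z=lambda a:Ro.from_rotvec([0,0,a])
    B=Z(q[0]);F=B*Y(q[1]+q[2])          # forearm z axis
    w=B.apply([a1,lat,h])+(B*Y(q[1])).apply([0,0,L2])+F.apply([e,0,L3])
    E=F*Z(SG[0]*q[3])*Y(q[4])
    R=E*Z(SG[1]*q[5]+np.pi/2*SG[2])
    return w+E.apply([0,0,d6]),R
SG=[1,1,1]
E
python3 - <<'E'
import h;from h import *
import itertools
from scipy.optimize import least_squares
o=arm.get_obs();print(o["time_s"],o["qpos"].round(3).tolist(),o["tool_pos"],o["tool_rot"])
for s in itertools.product([1,-1],[1,-1],[1,-1]):
    h.SG=list(s);print(s,[round(np.degrees((fk(q,[0]*7)[1].inv()*Ro.from_euler("xyz",r,degrees=True)).magnitude()),1) for q,r in [(o["qpos"],o["tool_rot"]),([12,0,0,0,0,0],[0,0,0]),([21.35,-8.27,102.33,0,86.03,40.91],[180,0,70.4])]])
E
```

```text
3.025 [-4.903, -25.122, 128.923, 41.269, 69.871, 2.328] [0.4218083  0.24699556 0.24999976] [179.91286079 -39.87631731  70.2409292 ]
(1, 1, 1) [np.float64(0.0), np.float64(102.0), np.float64(0.1)]
(1, 1, -1) [np.float64(180.0), np.float64(78.0), np.float64(180.0)]
(1, -1, 1) [np.float64(4.7), np.float64(102.0), np.float64(81.9)]
(1, -1, -1) [np.float64(175.3), np.float64(78.0), np.float64(98.1)]
(-1, 1, 1) [np.float64(82.5), np.float64(102.0), np.float64(0.1)]
(-1, 1, -1) [np.float64(153.8), np.float64(78.0), np.float64(180.0)]
(-1, -1, 1) [np.float64(84.2), np.float64(102.0), np.float64(81.9)]
(-1, -1, -1) [np.float64(150.2), np.float64(78.0), np.float64(98.1)]
```

```bash
cat >> h.py <<'E'
from scipy.optimize import least_squares
LO=np.array([-170.65,-52.31,5.05,-71.25,11.57,-153.62])+2;HI=np.array([170.65,119.04,147.46,251.25,151.72,153.62])-2
PK=None
def ik(p,R,q0,pk):
    f=lambda q:(lambda a:np.r_[(a[0]-p)*10,(a[1].inv()*R).as_rotvec()])(fk(q*60,pk))
    s=least_squares(f,np.clip(q0,LO+1,HI-1)/60,bounds=(LO/60,HI/60));return s.x*60,np.linalg.norm(s.fun)
def tilt(az,th):
    "tool x horizontal part at azimuth az, tipped th about tool y"
    return down(az)*Ro.from_rotvec([0,th,0],degrees=True)
E
python3 - <<'E'
from h import *
np.set_printoptions(precision=4,suppress=True)
D=[([-75.407,12.668,87.52,0,79.91,-7.226],[.2321,-.5797,.2356]),([-24.93,-20.04,111.85,0,88.19,15.06],[.4001,-.0993,.2994]),([21.35,-8.27,102.33,0,86.03,40.91],[.4211,.2489,.2987]),([-4.903,-25.122,128.923,41.269,69.871,2.328],[.4218,.247,.25])]
f=lambda p:np.concatenate([fk(q,p)[0]-x for q,x in D])
s=least_squares(f,[0,.3,.4,.54,.03,.33,.0785]);print(s.x,abs(s.fun).max(),s.jac.shape)
p=s.x;np.save("pk.npy",p)
q0=D[3][0]
B=np.array([.4146,.3125]);u=np.array([-.342,-.940])
G=np.r_[B+u*.100,.026]
for th in(20,30,40,45):
    R=tilt(70,th);q,e=ik(G+R.apply([0,0,.005]),R,q0,p);print("grasp",th,q.round(0),round(e,4))
    for xy in([.42,.03],[.5,.05]):
      for az in range(-180,180,30):
        R=tilt(az,th-90);Gf=np.r_[xy,.11]
        best=min((ik(Gf,R,q00,p) for q00 in([0,0,110,0,60,0],[0,0,110,90,60,0],[20,0,110,-50,60,0],[0,10,90,180,60,0])),key=lambda t:t[1])
        if best[1]<.005: print(" ",th,xy,az,best[0].round(0))
E
```

```text
[0.0002 0.3109 0.4116 0.5475 0.0522 0.3287 0.0786] 5.173268620406457e-05 (12, 7)
grasp 20 [  6.  -5. 135.  26.  44.   8.] 0.0
  20 [0.42, 0.03] -120 [-55.  13. 134.  59.  86. 120.]
  20 [0.42, 0.03] -90 [-43.  27. 113.  44.  98. 118.]
  20 [0.42, 0.03] -60 [-30.  38.  95.  30. 111. 113.]
  20 [0.42, 0.03] -30 [-17.  46.  82.  15. 121. 102.]
  20 [0.42, 0.03] 0 [ -4.  49.  77.  -4. 124.  86.]
  20 [0.42, 0.03] 30 [  9.  47.  80. -23. 120.  70.]
  20 [0.42, 0.03] 60 [ 20.  40.  91. -39. 108.  60.]
  20 [0.42, 0.03] 90 [ 31.  30. 108. -54.  94.  55.]
  20 [0.5, 0.05] -120 [-43.  18. 127.  68.  81. 124.]
  20 [0.5, 0.05] -90 [-35.  33. 104.  51.  97. 124.]
  20 [0.5, 0.05] -60 [-25.  45.  84.  36. 113. 119.]
  20 [0.5, 0.05] -30 [-14.  54.  68.  19. 126. 107.]
  20 [0.5, 0.05] 0 [ -2.  58.  60.  -3. 132.  88.]
  20 [0.5, 0.05] 30 [  9.  56.  64. -24. 126.  68.]
  20 [0.5, 0.05] 60 [ 20.  49.  77. -41. 113.  55.]
  20 [0.5, 0.05] 90 [ 28.  37.  96. -56.  95.  50.]
grasp 30 [ -2.  -6. 139.  42.  45. -12.] 0.0
  30 [0.42, 0.03] -120 [-51.   3. 136.  55.  80. 129.]
  30 [0.42, 0.03] -90 [-40
[... 2226 characters left out ...]
17. 100.  70.]
  45 [0.42, 0.03] 60 [ 16.  22. 102. -30.  91.  55.]
  45 [0.42, 0.03] 90 [ 23.  12. 115. -42.  78.  41.]
  45 [0.42, 0.03] 120 [ 25.  -3. 132. -54.  61.  27.]
  45 [0.5, 0.05] -120 [-32.   1. 127.  51.  66. 150.]
  45 [0.5, 0.05] -90 [-29.  16. 110.  39.  82. 136.]
  45 [0.5, 0.05] -60 [-21.  28.  94.  27.  95. 123.]
  45 [0.5, 0.05] -30 [-12.  36.  82.  13. 105. 107.]
  45 [0.5, 0.05] 0 [ -2.  39.  77.  -2. 109.  88.]
  45 [0.5, 0.05] 30 [  7.  38.  79. -17. 105.  69.]
  45 [0.5, 0.05] 60 [ 15.  31.  89. -30.  95.  52.]
  45 [0.5, 0.05] 90 [ 22.  21. 104. -42.  79.  39.]
  45 [0.5, 0.05] 120 [ 23.   7. 121. -54.  60.  25.]
  45 [0.5, 0.05] 150 [ 16. -10. 137. -63.  35.   4.]
```

Run:
```python
from h import *
T=cams.calibration("top")
print("bigyel",at(T,(247,242),.1),"motor left end",at(T,(298,235),.1),at(T,(360,248),.1))
B=np.array([.4135,.311]);u=np.array([-.342,-.940]);G=np.r_[B+u*.100,.026];R=tilt(70,25)
P=G+R.apply([0,0,.005]);print(G,P);p=np.load("pk.npy");q0=arm.get_obs()["qpos"]
for d in(.09,0):
    print(rel(P-R.apply([0,0,d]),R),ik(P-R.apply([0,0,d]),R,q0,p))
```

```text
bigyel [0.51837104 0.10837629 0.1       ] motor left end [ 0.53413193 -0.03582464  0.1       ] [ 0.49265836 -0.2087293   0.1       ]
[0.3793 0.217  0.026 ] [0.38002272 0.21898566 0.02146846]
(array([-15.45,  -3.01,   6.24]), array([ -0. , -14.9,   0.2])) (array([ -4.67419144, -21.62325819, 138.31981386,  28.22011484,
        59.53803414,   1.60485182]), np.float64(3.6165612899876046e-09))
(array([-17.76,  -3.01,  14.94]), array([ -0. , -14.9,   0.2])) (array([  1.69624784,  -5.78934161, 137.16222861,  34.2442709 ,
        44.25232995,  -2.29167797]), np.float64(5.232841158792209e-10))
```

Call:
apply_moves(targets=[{"dp":[-15.5,-3,6.2],"angular":[0,-15,0.2],"fingers":1},{"dp":[-15.5,-3,6.2],"angular":[0,-15,0.2],"fingers":1},{"dp":[-15.5,-3,6.2],"angular":[0,-15,0.2],"fingers":1},{"dp":[-15.5,-3,6.2],"angular":[0,-15,0.2],"fingers":1},{"dp":[-16.7,-3,11],"angular":[0,-15,0.2],"fingers":1},{"dp":[-17.3,-3,13.2],"angular":[0,-15,0.2],"fingers":1},{"dp":[-17.8,-3,14.9],"angular":[0,-15,0.2],"fingers":1},{"dp":[-17.8,-3,14.9],"angular":[0,-15,0.2],"fingers":1}])

```text
time_s: 4.03
tool_pos: [0.3806, 0.2213, 0.022]
tool_rot: [-179.9, -25.0, 70.2]
wrist_force: [-0.6, 0.0, -0.2]
gripper_width: 0.0872
gripper_force: 0.0
```

Run:
```python
from h import *
o=arm.get_obs();print(o["time_s"],o["qpos"].round(1),o["tool_pos"],o["tool_rot"],o["wrist_force"])
cv2.imwrite("pics/w2.png",cams.camera("wrist"))
```

```text
4.025 [  2.   -5.6 136.9  34.2  44.3  -2.2] [0.38057033 0.22125803 0.02201892] [-179.91623626  -25.01915219   70.20989045] [-0.57552806  0.02563745 -0.2120027 ]
```

View pics/w2.png

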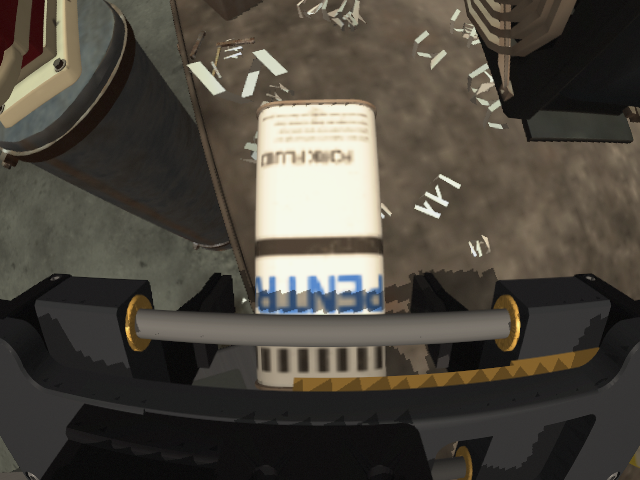

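The tin lies centred between the fingers (edges at columns 256 and 384, bar band at row 245) and is aligned with them, so I can close.

Call:
apply_moves(targets=[{"dp":[0,0,0],"angular":[0,0,0],"fingers":0},{"dp":[0,0,0],"angular":[0,0,0],"fingers":0},{"dp":[0,0,0],"angular":[0,0,0],"fingers":0},{"dp":[0,0,0],"angular":[0,0,0],"fingers":0},{"dp":[0,0,0],"angular":[0,0,0],"fingers":0},{"dp":[0,0,0],"angular":[0,0,0],"fingers":0}])

```text
time_s: 4.82
tool_pos: [0.3792, 0.2201, 0.0213]
tool_rot: [-179.9, -25.0, 70.1]
wrist_force: [-3.7, -3.2, 6.3]
gripper_width: 0.0551
gripper_force: 29.8
```

Run:
```python
from h import *
p=np.load("pk.npy");q=arm.get_obs()["qpos"];np.set_printoptions(precision=1,suppress=True)
P0,R0=pose()
print("lift",rel(P0+[0,0,.14],R0),ik(P0+[0,0,.14],R0,q,p))
for xy in([.40,0],[.38,0.02],[.36,0.0]):
  for az in(90,100,110,120):
    R=tilt(az,-65);Gf=np.r_[xy,.14];Pf=Gf+R.apply([0,0,.005])
    print(xy,az,rel(Pf,R),ik(Pf,R,[30,20,110,-50,87,50],p),ik(Pf-[0,0,.04],R,[30,20,110,-50,87,50],p))
```

```text
lift (array([  5.9,  -0. , -12.7]), array([0., 0., 0.])) (array([  1.8, -23.6, 132.8,  26. ,  63.7,  11.5]), np.float64(1.778162648071696e-11))
[0.4, 0] 90 (array([-13.6,   9.6, -19.2]), array([ -7.6, -89. , -20.7])) (array([ 27.1,  19.5, 115.2, -53.8,  89.8,  50.8]), np.float64(3.760297850564688e-12)) (array([ 27.1,  24.6, 114.6, -53.8,  87.2,  54.4]), np.float64(6.328747949779171e-12))
[0.4, 0] 100 (array([-13.5,   9.6, -19.2]), array([-11.4, -87.8, -31.1])) (array([ 29.6,  14.9, 121.4, -59. ,  84.5,  49.2]), np.float64(1.2243312689888634e-12)) (array([ 29.6,  20.5, 120.8, -59.5,  82. ,  53.5]), np.float64(2.084532766931879e-12))
[0.4, 0] 110 (array([-13.5,   9.7, -19.2]), array([-15.2, -86.1, -41.4])) (array([ 31.5,   9.7, 128. , -64.8,  79. ,  47.8]), np.float64(5.703008380373638e-10)) (array([ 31.5,  16. , 127.2, -65.9,  76.7,  52.9]), np.float64(4.253188565716152e-15))
[0.4, 0] 120 (array([-13.4,   9.8, -19.2]), array([-18.9, -83.8, -51.7])) (array([ 32. ,   3.4, 134. , -69.2,  73.2,  44.4]), np.float64(0.032556051158001816)) (array([ 31.6,  10.4, 132.3, -69.2,  71.4,  49. ]), 
[... 1343 characters left out ...]
ay([-11.4, -87.8, -31.1])) (array([ 32.4,  11.5, 125.7, -57.2,  85.6,  51. ]), np.float64(1.648996474931244e-09)) (array([ 32.4,  17.6, 125. , -57.7,  82.8,  55.5]), np.float64(2.943822320646293e-09))
[0.36, 0.0] 110 (array([-14.7,   5.9, -19.8]), array([-15.2, -86.1, -41.4])) (array([ 34.7,   6.2, 132. , -62.6,  80.7,  49.3]), np.float64(1.044507898040449e-09)) (array([ 34.7,  13.1, 131.2, -63.7,  78. ,  54.8]), np.float64(9.050020951580804e-16))
[0.36, 0.0] 120 (array([-14.7,   6. , -19.7]), array([-18.9, -83.8, -51.7])) (array([ 36.3,  -0. , 138.7, -68.6,  75.4,  47.3]), np.float64(1.91483384742167e-08)) (array([ 36. ,   7.8, 137.2, -69.2,  73.1,  53. ]), np.float64(0.020954885166547595))
```

Call:
apply_moves(targets=[{"dp":[1.3,0,-2.7],"angular":[0,0,0],"fingers":0},{"dp":[3.5,0,-7.5],"angular":[0,0,0],"fingers":0},{"dp":[5.9,0,-12.7],"angular":[0,0,0],"fingers":0},{"dp":[5.9,0,-12.7],"angular":[0,0,0],"fingers":0}])

```text
time_s: 5.32
tool_pos: [0.3825, 0.22, 0.166]
tool_rot: [179.5, -25.2, 70.3]
wrist_force: [0.3, -0.3, -2.7]
gripper_width: 0.055
gripper_force: 29.8
```

Run:
```python
from h import *
o=arm.get_obs();print(o["tool_pos"],o["gripper_width"],o["wrist_force"])
R=tilt(100,-65);Gf=np.r_[.40,.03,.15];Pf=Gf+R.apply([0,0,.005]);print(rel(Pf,R))
```

```text
[0.38250923 0.21997372 0.16604354] 0.05501062543252204 [ 0.26611316 -0.30003183 -2.70874003]
(array([-16.78,   8.31,  -5.83]), array([-10.8, -87.9, -31.3]))
```

Call:
apply_moves(targets=[{"dp":[-16.8,8.3,-5.8],"angular":[-10.8,-87.9,-31.3],"fingers":0},{"dp":[-16.8,8.3,-5.8],"angular":[-10.8,-87.9,-31.3],"fingers":0},{"dp":[-16.8,8.3,-5.8],"angular":[-10.8,-87.9,-31.3],"fingers":0},{"dp":[-16.8,8.3,-5.8],"angular":[-10.8,-87.9,-31.3],"fingers":0},{"dp":[-16.8,8.3,-5.8],"angular":[-10.8,-87.9,-31.3],"fingers":0},{"dp":[-16.8,8.3,-5.8],"angular":[-10.8,-87.9,-31.3],"fingers":0},{"dp":[-16.8,8.3,-5.8],"angular":[-10.8,-87.9,-31.3],"fingers":0},{"dp":[-16.8,8.3,-5.8],"angular":[-10.8,-87.9,-31.3],"fingers":0},{"dp":[-16.8,8.3,-5.8],"angular":[-10.8,-87.9,-31.3],"fingers":0},{"dp":[-16.8,8.3,-5.8],"angular":[-10.8,-87.9,-31.3],"fingers":0}])

```text
time_s: 6.58
tool_pos: [0.3949, 0.0251, 0.1387]
tool_rot: [-177.3, 65.0, 102.6]
wrist_force: [0.2, -0.6, -1.9]
gripper_width: 0.0554
gripper_force: 29.9
```

Run:
```python
from h import *
o=arm.get_obs();print(o["time_s"],o["qpos"].round(1),o["tool_pos"],o["tool_rot"],o["gripper_width"],o["wrist_force"])
R=tilt(100,-65);Pf=np.r_[.40,.03,.15]+R.apply([0,0,.005]);print(rel(Pf,R))
s=cams.camera("scene");t=cams.camera("top")
W=cams.camera("wrist")
k=lambda a:cv2.resize(a,(400,300),interpolation=cv2.INTER_AREA)
c=lambda a,x,y,w,h,f:cv2.resize(a[y:y+h,x:x+w],None,fx=f,fy=f)
o=np.zeros((600,800,3),np.uint8);o[:300,:400]=k(W);o[300:,:400]=c(s,160,130,200,150,2);o[:300,400:]=c(t,200,190,200,150,2);o[300:,400:]=k(s)
cv2.imwrite("pics/m1.png",o)
```

```text
6.575 [ 33.1  16.6 119.  -56.3  87.2  48.8] [0.394914   0.02508363 0.13871171] [-177.31543734   64.97761802  102.55321033] 0.05539791573077446 [ 0.24609898 -0.63222105 -1.87854454]
(array([-0.87,  0.57, -0.34]), array([-0.4,  0. ,  1.1]))
```

View pics/m1.png

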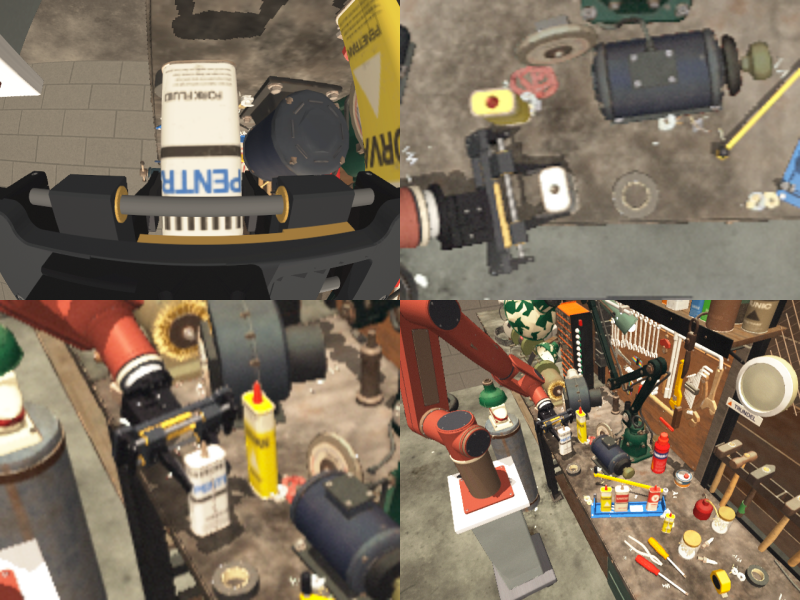

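Tin is held upright and clear of its surroundings (big yellow tin and motor close by). I'll lower it.

Run:
```python
from h import *
R=tilt(100,-65)
for z in(.107,.100,.094): print(z,rel(np.r_[.40,.03,z]+R.apply([0,0,.005]),R))
```

```text
0.107 (array([3.36, 0.39, 1.62]), array([-0.3, -0.2,  0.5]))
0.1 (array([3.99, 0.39, 1.92]), array([-0.3, -0.2,  0.5]))
0.094 (array([4.54, 0.4 , 2.18]), array([-0.3, -0.2,  0.5]))
```

Call:
apply_moves(targets=[{"dp":[1.5,0.4,0.7],"angular":[0,0,0.5],"fingers":0},{"dp":[3.3,0.4,1.6],"angular":[0,0,0.5],"fingers":0},{"dp":[3.3,0.4,1.6],"angular":[0,0,0.5],"fingers":0},{"dp":[3.3,0.4,1.6],"angular":[0,0,0.5],"fingers":0}])

```text
time_s: 7.22
tool_pos: [0.4015, 0.0255, 0.1069]
tool_rot: [-179.9, 64.9, 99.8]
wrist_force: [-0.3, -0.2, -1.7]
gripper_width: 0.0557
gripper_force: 29.9
```

Run:
```python
from h import *
R=tilt(100,-65);print(arm.get_obs()["qpos"].round(1))
for z in(.107,.100,.094): print(z,rel(np.r_[.40,.03,z]+R.apply([0,0,.005]),R))
```

```text
[ 32.7  21.2 117.9 -56.8  84.8  52.7]
0.107 (array([ 0.19, -0.07,  0.07]), array([-0.2, -0.1, -0.1]))
0.1 (array([ 0.82, -0.07,  0.37]), array([-0.2, -0.1, -0.1]))
0.094 (array([ 1.37, -0.07,  0.62]), array([-0.2, -0.1, -0.1]))
```

Creep down, checking force.

Call:
apply_moves(targets=[{"dp":[0.4,0,0.2],"angular":[0,0,0],"fingers":0},{"dp":[0.7,0,0.32],"angular":[0,0,0],"fingers":0},{"dp":[0.7,0,0.32],"angular":[0,0,0],"fingers":0}])

```text
time_s: 7.6
tool_pos: [0.4011, 0.0257, 0.0984]
tool_rot: [-179.7, 65.0, 100.1]
wrist_force: [-0.3, 0.6, -0.9]
gripper_width: 0.055
gripper_force: 29.8
```

Call:
apply_moves(targets=[{"dp":[0.2,0,0.09],"angular":[0,0,0],"fingers":0},{"dp":[0.2,0,0.09],"angular":[0,0,0],"fingers":0}])

```text
time_s: 7.85
tool_pos: [0.4009, 0.0253, 0.098]
tool_rot: [-179.7, 65.2, 100.0]
wrist_force: [-3.6, 2.5, 12.5]
gripper_width: 0.0553
gripper_force: 29.9
```

Contact. I'll release and retreat along the tool axis, then rise.

Call:
apply_moves(targets=[{"dp":[-0.1,0,-0.05],"angular":[0,0,0],"fingers":0},{"dp":[-0.1,0,-0.05],"angular":[0,0,0],"fingers":1},{"dp":[-0.1,0,-0.05],"angular":[0,0,0],"fingers":1},{"dp":[-0.1,0,-0.05],"angular":[0,0,0],"fingers":1},{"dp":[-0.1,0,-0.05],"angular":[0,0,0],"fingers":1},{"dp":[-0.1,0,-3],"angular":[0,0,0],"fingers":1},{"dp":[-0.1,0,-8],"angular":[0,0,0],"fingers":1},{"dp":[-4,0,-10],"angular":[0,0,0],"fingers":1},{"dp":[-10,0,-12],"angular":[0,0,0],"fingers":1},{"dp":[-10,0,-12],"angular":[0,0,0],"fingers":1}])

```text
time_s: 9.1
tool_pos: [0.3917, 0.0923, 0.2413]
tool_rot: [179.2, 64.7, 99.1]
wrist_force: [0.2, -0.7, -0.5]
gripper_width: 0.0869
gripper_force: 0.0
```

Run:
```python
from h import *
import pickle
o=arm.get_obs();print(o["time_s"],o["qpos"].round(1),o["tool_pos"],o["tool_rot"])
W=cams.calibration("wrist");w=cams.camera("wrist");t=cams.camera("top");pickle.dump(W,open("w3.pkl","wb"))
cv2.imwrite("pics/w3.png",w);cv2.imwrite("pics/t3.png",t)
k=lambda a:cv2.resize(a,(400,300),interpolation=cv2.INTER_AREA)
o=np.zeros((480,800,3),np.uint8);o[:,:500]=w[:,70:570];o[:300,500:]=cv2.resize(t[245:305,250:310],None,fx=5,fy=5,interpolation=cv2.INTER_CUBIC)
cv2.imwrite("pics/m2.png",o)
R=down(10);print(rel([.40,.03,.30],R))
```

```text
9.1 [ 39.7  10.  112.1 -52.6  98.9  42.2] [0.39170194 0.09232422 0.24125151] [179.21056232  64.74935935  99.10048388]
(array([-8.3 , -0.06,  2.96]), array([50.3, 50.5, 79.2]))
```

View pics/m2.png

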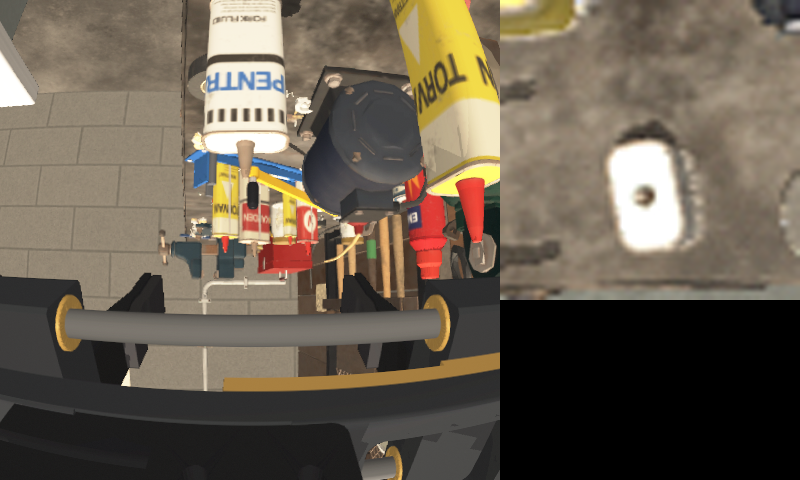

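Run:
```python
from h import *
import pickle
np.set_printoptions(precision=4,suppress=True)
T=cams.calibration("top");W=pickle.load(open("w3.pkl","rb"))
f=lambda x,y:(250+(x-500)/5-.4,245+y/5-.4)
print("spout",at(T,f(645,196),.157)); P=[at(T,f(*c),.131)for c in[(609,143),(668,140),(625,250),(684,246)]];print(P,np.mean(P,0))
print(at(T,f(645,196),.150),tri([ray(T,f(645,196)),ray(W,(70+246,181),True)]))
R=down(10);p=np.load("pk.npy")
for z in(.30,.108):print(rel([.4015,.022,z],R),ik(np.array([.4015,.022,z]),R,[0,0,110,0,80,80],p))
```

```text
spout [0.3979 0.0156 0.157 ]
[array([0.4278, 0.0374, 0.131 ]), array([0.4285, 0.005 , 0.131 ]), array([0.3693, 0.0296, 0.131 ]), array([ 0.3706, -0.0026,  0.131 ])] [0.399  0.0174 0.131 ]
[0.398  0.0163 0.15  ] [0.3996 0.0158 0.1576]
(array([-8.65, -0.05,  3.69]), array([50.3, 50.5, 79.2])) (array([ -8.1299, -21.6616, 112.975 ,  -0.    ,  88.6866,  71.8701]), np.float64(2.7086798798896714e-10))
(array([ 8.73, -0.03, 11.85]), array([50.3, 50.5, 79.2])) (array([ -8.1299, -11.2643, 126.1664,  -0.    ,  65.0979,  71.8701]), np.float64(2.522821890250541e-11))
```

Call:
apply_moves(targets=[{"dp":[-8.7,0,0],"angular":[0,0,0],"fingers":1},{"dp":[-8.7,0,3.7],"angular":[50.3,50.5,79.2],"fingers":1},{"dp":[-8.7,0,3.7],"angular":[50.3,50.5,79.2],"fingers":1},{"dp":[-8.7,0,3.7],"angular":[50.3,50.5,79.2],"fingers":1},{"dp":[-8.7,0,3.7],"angular":[50.3,50.5,79.2],"fingers":1},{"dp":[-8.7,0,3.7],"angular":[50.3,50.5,79.2],"fingers":1},{"dp":[-8.7,0,3.7],"angular":[50.3,50.5,79.2],"fingers":1},{"dp":[-8.7,0,3.7],"angular":[50.3,50.5,79.2],"fingers":1},{"dp":[-8.7,0,3.7],"angular":[50.3,50.5,79.2],"fingers":1},{"dp":[-8.7,0,3.7],"angular":[50.3,50.5,79.2],"fingers":1}])

```text
time_s: 10.45
tool_pos: [0.4019, 0.0219, 0.2985]
tool_rot: [175.8, 5.1, 16.9]
wrist_force: [-0.5, -1.0, 0.2]
gripper_width: 0.0872
gripper_force: 0.0
```

Run:
```python
from h import *
o=arm.get_obs();print(o["time_s"],o["qpos"].round(1),o["tool_pos"],o["tool_rot"])
for z in(.30,.109):print(rel([.400,.018,z],down(8.5)))
```

```text
10.45 [ -3.4 -17.8 110.5  -5.7  90.7  69.6] [0.40185866 0.02185639 0.29846833] [175.79813978   5.13414699  16.87098748]
(array([-0.3 ,  0.32, -0.1 ]), array([4.6, 4.8, 8.5]))
(array([ 1.41, -1.07, 18.87]), array([4.6, 4.8, 8.5]))
```

Call:
apply_moves(targets=[{"dp":[-0.3,0.3,0],"angular":[4.6,4.8,8.5],"fingers":1},{"dp":[-0.3,0.3,0],"angular":[4.6,4.8,8.5],"fingers":1},{"dp":[-0.3,0.3,0],"angular":[4.6,4.8,8.5],"fingers":1}])

```text
time_s: 10.82
tool_pos: [0.3998, 0.018, 0.2997]
tool_rot: [179.8, 0.2, 8.9]
wrist_force: [-0.1, -0.4, -0.2]
gripper_width: 0.0868
gripper_force: 0.0
```

Run:
```python
from h import *
import pickle
o=arm.get_obs();print(o["time_s"],o["qpos"].round(1),o["tool_pos"],o["tool_rot"])
for z in(.30,.11):print(rel([.400,.018,z],down(8.5)))
W=cams.calibration("wrist");w=cams.camera("wrist");pickle.dump(W,open("w4.pkl","wb"));cv2.imwrite("pics/w4.png",w)
```

```text
10.825 [ -8.5 -21.9 113.1  -0.2  88.8  72.5] [0.39977543 0.01802953 0.29971267] [1.79794271e+02 1.56141950e-01 8.94757354e+00]
(array([ 0.02,  0.01, -0.03]), array([0.2, 0.2, 0.4]))
(array([ 0.07, -0.06, 18.97]), array([0.2, 0.2, 0.4]))
```

View pics/w4.png

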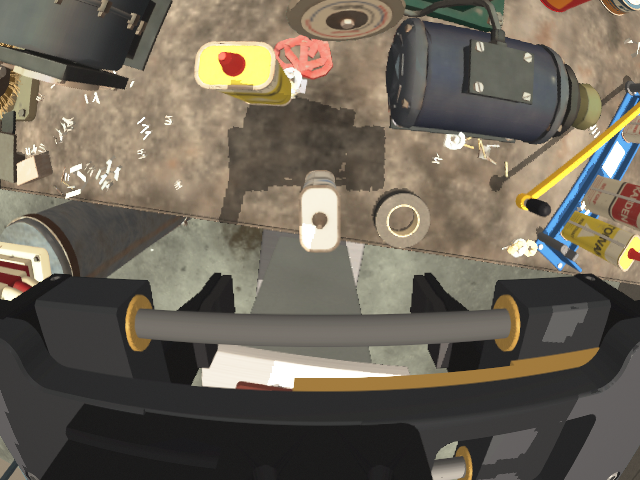

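Tin top is centred on column 320 between the fingers, spout at (320,219), and aligned. I'll descend and grip.

Call:
apply_moves(targets=[{"dp":[0.1,0,6],"angular":[0,0,0.4],"fingers":1},{"dp":[0.1,0,12],"angular":[0,0,0.4],"fingers":1},{"dp":[0.1,0,16.5],"angular":[0,0,0.4],"fingers":1},{"dp":[0.1,0,19],"angular":[0,0,0.4],"fingers":1},{"dp":[0.1,0,19],"angular":[0,0,0.4],"fingers":0},{"dp":[0.1,0,19],"angular":[0,0,0.4],"fingers":0},{"dp":[0.1,0,19],"angular":[0,0,0.4],"fingers":0},{"dp":[0.1,0,19],"angular":[0,0,0.4],"fingers":0},{"dp":[0.1,0,19],"angular":[0,0,0.4],"fingers":0},{"dp":[0.1,0,19],"angular":[0,0,0.4],"fingers":0}])

```text
time_s: 12.12
tool_pos: [0.4015, 0.0175, 0.1111]
tool_rot: [179.8, -0.1, 8.4]
wrist_force: [0.1, 0.4, 0.1]
gripper_width: 0.0349
gripper_force: 0.1
```

Run:
```python
from h import *
import pickle
W=pickle.load(open("w4.pkl","rb"));print("spout",at(W,(320,219),.157,True))
o=arm.get_obs();print(o["time_s"],o["tool_pos"],o["tool_rot"],o["gripper_width"],o["wrist_force"])
p0,R0=pose();print(rel(p0+[0,0,.2],R0),rel([.45,-.25,.34],down(-20)))
```

```text
spout [0.40645528 0.02114248 0.157     ]
12.125 [0.40146468 0.01753671 0.11113946] [ 1.79806982e+02 -6.38679886e-02  8.44507919e+00] 0.03490617413969738 [0.13380302 0.4323855  0.14804046]
(array([  0.02,   0.07, -20.  ]), array([0., 0., 0.])) (array([  0.9 ,  27.25, -22.79]), array([ 0.2, -0.1, 28.4]))
```

Call:
apply_moves(targets=[{"dp":[0,0,0],"angular":[0,0,0],"fingers":0},{"dp":[0,0,0],"angular":[0,0,0],"fingers":0},{"dp":[0,0,-5],"angular":[0,0,0],"fingers":0},{"dp":[0,0,-11],"angular":[0,0,0],"fingers":0},{"dp":[0,0,-17],"angular":[0,0,0],"fingers":0},{"dp":[0,0,-21],"angular":[0,0,0],"fingers":0},{"dp":[0,0,-21],"angular":[0,0,0],"fingers":0}])

```text
time_s: 13.0
tool_pos: [0.4026, 0.018, 0.3241]
tool_rot: [179.7, -0.4, 8.5]
wrist_force: [0.9, -0.1, -2.4]
gripper_width: 0.0317
gripper_force: 29.7
```

Run:
```python
from h import *
o=arm.get_obs();print(o["time_s"],o["tool_pos"],o["tool_rot"],o["gripper_width"],o["wrist_force"])
print(rel([.43,-.353,.32],down(-25)),ik(np.array([.43,-.353,.32]),down(-25),[-40,0,110,0,80,70],np.load("pk.npy")))
```

```text
13.0 [0.40264258 0.01802746 0.32409717] [179.70343874  -0.38549367   8.45412674] 0.031709950998502656 [ 0.8682762  -0.09856395 -2.38213547]
(array([-2.75, 37.1 ,  0.58]), array([ 0.2, -0.5, 33.5])) (array([-4.75012986e+01,  7.81828989e-01,  9.14798581e+01,  1.85500505e-10,
        8.77383129e+01,  6.74987014e+01]), np.float64(2.121408422442077e-10))
```

Call:
apply_moves(targets=[{"dp":[-2.7,37.1,0.4],"angular":[0.2,0,33.5],"fingers":0},{"dp":[-2.7,37.1,0.4],"angular":[0.2,0,33.5],"fingers":0},{"dp":[-2.7,37.1,0.4],"angular":[0.2,0,33.5],"fingers":0},{"dp":[-2.7,37.1,0.4],"angular":[0.2,0,33.5],"fingers":0},{"dp":[-2.7,37.1,0.4],"angular":[0.2,0,33.5],"fingers":0},{"dp":[-2.7,37.1,0.4],"angular":[0.2,0,33.5],"fingers":0},{"dp":[-2.7,37.1,0.4],"angular":[0.2,0,33.5],"fingers":0},{"dp":[-2.7,37.1,0.4],"angular":[0.2,0,33.5],"fingers":0},{"dp":[-2.7,37.1,0.4],"angular":[0.2,0,33.5],"fingers":0}])

```text
time_s: 14.12
tool_pos: [0.4289, -0.3512, 0.3174]
tool_rot: [-179.9, -0.0, -25.0]
wrist_force: [0.3, 0.1, -1.6]
gripper_width: 0.0316
gripper_force: 30.0
```

Run:
```python
from h import *
import pickle
o=arm.get_obs();print(o["time_s"],o["qpos"].round(1),o["tool_pos"],o["tool_rot"],o["gripper_width"])
W=cams.calibration("wrist");w=cams.camera("wrist");s=cams.camera("scene");pickle.dump(W,open("w5.pkl","wb"));cv2.imwrite("pics/w5.png",w);cv2.imwrite("pics/s5.png",s)
# crop centred on the mark
R=W["R"];c=R@np.array([.537,-.404,.005])+W["t"];th=np.arctan2(np.hypot(c[0],c[1]),c[2]);f=W["K"][0,0]
uv=W["K"][:2,2]+f*th*c[:2]/np.hypot(c[0],c[1]);print(uv)
x,y=int(uv[0])-100,max(0,int(uv[1])-75);print(x,y)
cv2.imwrite("pics/c5.png",cv2.resize(w[y:y+150,x:x+200],None,fx=4,fy=4,interpolation=cv2.INTER_CUBIC))
```

```text
14.125 [-47.5   0.6  92.    0.1  87.5  67.4] [ 0.42891885 -0.351223    0.31738456] [-1.79906197e+02 -1.60763515e-02 -2.49693135e+01] 0.03155042145042412
[325.25002192  97.28017137]
225 22
```

View pics/c5.png

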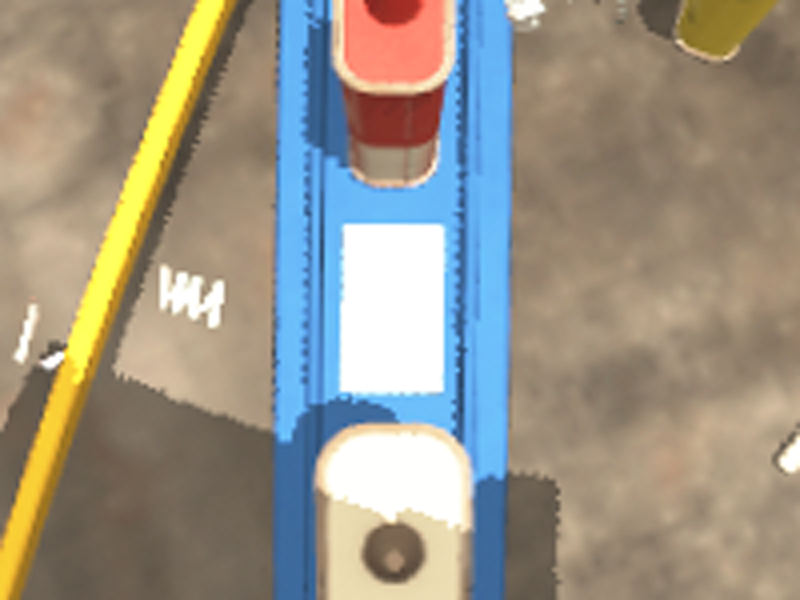

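The mark is a clean rectangle with crop corners (340,224), (445,224), (339,391) and (445,391), between the red tin and the red-white one.

Run:
```python
from h import *
import pickle
np.set_printoptions(precision=4,suppress=True)
W=pickle.load(open("w5.pkl","rb"));T=cams.calibration("top")
f=lambda x,y:(225+x/4-.375,22+y/4-.375)
C=[f(340,224),f(445,224),f(339,391),f(445,391)]
# refine corners by fitting the white blob
w=cv2.imread("pics/w5.png").astype(int);m=((w.min(2)>200)*255).astype(np.uint8)
n,l,st,ce=cv2.connectedComponentsWithStats(m);k=l[int(97),int(323)];print(st[k],ce[k])
P=np.array([at(W,c,.005,True) for c in C]);print(P,P.mean(0))
d=(P[0]-P[2]+P[1]-P[3])/2;e=(P[0]-P[1]+P[2]-P[3])/2
print("len",np.linalg.norm(d),"az",np.degrees(np.arctan2(d[1],d[0])),"wid",np.linalg.norm(e),np.degrees(np.arctan2(e[1],e[0])))
# floor height from two views of the mark
tf=lambda x,y:(350+x/5-.4,180+y/5-.4)
print("tri",tri([ray(W,ce[k],True),ray(T,tf(370,271))]))
# lane rail outer edges
for a in[(277,300),(511,250)]:
    print("edge",at(W,f(*a),.019,True))
# held tin via top view: white blob
t=cams.camera("top");cv2.imwrite("pics/t6.png",t)
```

```text
[ 310   78   26   42 1072] [322.7099  98.7229]
[[ 0.5675 -0.3973  0.005 ]
 [ 0.554  -0.4262  0.005 ]
 [ 0.5203 -0.3749  0.005 ]
 [ 0.5066 -0.4041  0.005 ]] [ 0.5371 -0.4006  0.005 ]
len 0.05226001626630505 az -25.182822828652604 wid 0.03211473835779971 64.98678903820056
tri [ 0.5344 -0.3994  0.0321]
edge [ 0.5525 -0.3702  0.019 ]
edge [ 0.5371 -0.4393  0.019 ]
```

Run:
```python
from h import *
np.set_printoptions(precision=4,suppress=True)
R=down(-25.1);p=np.load("pk.npy")
for z in(.318,.152,.124,.116):print(rel([.5357,-.4000,z],R))
print(ik(np.array([.5357,-.4,.116]),R,[-40,0,110,0,80,70],p)[0])
```

```text
(array([11.69, -0.11,  0.07]), array([-0. , -0.1,  0.1]))
(array([11.66, -0.1 , 16.67]), array([-0. , -0.1,  0.1]))
(array([11.65, -0.1 , 19.47]), array([-0. , -0.1,  0.1]))
(array([11.65, -0.09, 20.27]), array([-0. , -0.1,  0.1]))
[-43.4963  24.3259  86.2475   0.      69.4266  71.6037]
```

Call:
apply_moves(targets=[{"dp":[6,-0.1,0],"angular":[0,0,0.1],"fingers":0},{"dp":[11.7,-0.1,0],"angular":[0,0,0.1],"fingers":0},{"dp":[11.7,-0.1,0],"angular":[0,0,0.1],"fingers":0},{"dp":[11.7,-0.1,0],"angular":[0,0,0.1],"fingers":0},{"dp":[11.7,-0.1,5],"angular":[0,0,0.1],"fingers":0},{"dp":[11.7,-0.1,10],"angular":[0,0,0.1],"fingers":0},{"dp":[11.7,-0.1,14],"angular":[0,0,0.1],"fingers":0},{"dp":[11.7,-0.1,16.7],"angular":[0,0,0.1],"fingers":0},{"dp":[11.7,-0.1,16.7],"angular":[0,0,0.1],"fingers":0}])

```text
time_s: 15.4
tool_pos: [0.5338, -0.3997, 0.15]
tool_rot: [-179.9, 0.1, -25.2]
wrist_force: [0.2, 0.2, -2.2]
gripper_width: 0.0318
gripper_force: 30.0
```

Run:
```python
from h import *
o=arm.get_obs();print(o["tool_pos"],o["tool_rot"],o["wrist_force"])
R=down(-25.1)
for z in(.124,.116):print(rel([.5357,-.4000,z],R))
```

```text
[ 0.53375191 -0.39971382  0.15002046] [-1.79886628e+02  1.24665164e-01 -2.51526682e+01] [ 0.19163951  0.23344412 -2.24926681]
(array([ 0.19, -0.05,  2.6 ]), array([-0.1,  0.1, -0.1]))
(array([ 0.2 , -0.05,  3.4 ]), array([-0.1,  0.1, -0.1]))
```

Lower slowly, reading the force to see whether it sits on the floor (~0.116) or catches a rail (~0.130).

Call:
apply_moves(targets=[{"dp":[0.2,-0.1,0.8],"angular":[0,0,0],"fingers":0},{"dp":[0.2,-0.1,1.6],"angular":[0,0,0],"fingers":0},{"dp":[0.2,-0.1,2.2],"angular":[0,0,0],"fingers":0},{"dp":[0.2,-0.1,2.2],"angular":[0,0,0],"fingers":0}])

```text
time_s: 15.9
tool_pos: [0.5376, -0.4009, 0.1286]
tool_rot: [-179.9, -0.0, -25.1]
wrist_force: [0.1, 0.7, -1.8]
gripper_width: 0.0319
gripper_force: 30.0
```

Call:
apply_moves(targets=[{"dp":[-0.1,0,0.4],"angular":[0,0,0],"fingers":0},{"dp":[-0.1,0,0.9],"angular":[0,0,0],"fingers":0},{"dp":[-0.1,0,0.9],"angular":[0,0,0],"fingers":0}])

```text
time_s: 16.27
tool_pos: [0.5366, -0.4005, 0.1195]
tool_rot: [-179.9, -0.0, -25.1]
wrist_force: [0.2, -0.2, -3.1]
gripper_width: 0.032
gripper_force: 30.0
```

Call:
apply_moves(targets=[{"dp":[0,0,0.25],"angular":[0,0,0],"fingers":0},{"dp":[0,0,0.35],"angular":[0,0,0],"fingers":0},{"dp":[0,0,0.35],"angular":[0,0,0],"fingers":0}])

```text
time_s: 16.65
tool_pos: [0.5371, -0.4008, 0.1168]
tool_rot: [-180.0, -0.1, -25.1]
wrist_force: [0.4, 0.2, -2.2]
gripper_width: 0.0316
gripper_force: 30.0
```

Call:
apply_moves(targets=[{"dp":[0,0,0.15],"angular":[0,0,0],"fingers":0},{"dp":[0,0,0.15],"angular":[0,0,0],"fingers":0}])

```text
time_s: 16.9
tool_pos: [0.5375, -0.4011, 0.1165]
tool_rot: [-180.0, -0.2, -25.1]
wrist_force: [-0.3, 0.3, 4.4]
gripper_width: 0.0319
gripper_force: 30.0
```

On the floor. I'll release and rise.

Call:
apply_moves(targets=[{"dp":[0,0,0],"angular":[0,0,0],"fingers":0.8},{"dp":[0,0,0],"angular":[0,0,0],"fingers":0.8},{"dp":[0,0,0],"angular":[0,0,0],"fingers":0.8},{"dp":[0,0,0],"angular":[0,0,0],"fingers":0.8},{"dp":[0,0,-4],"angular":[0,0,0],"fingers":0.8},{"dp":[0,0,-10],"angular":[0,0,0],"fingers":0.8},{"dp":[0,0,-16],"angular":[0,0,0],"fingers":0.8},{"dp":[-6,0,-20],"angular":[0,0,0],"fingers":0.8},{"dp":[-12,0,-20],"angular":[0,0,0],"fingers":0.2},{"dp":[-12,0,-20],"angular":[0,0,0],"fingers":0}])

```text
time_s: 18.15
tool_pos: [0.4254, -0.3481, 0.3153]
tool_rot: [-180.0, -0.0, -25.2]
wrist_force: [-0.1, -0.1, -0.3]
gripper_width: 0.0568
gripper_force: 0.0
```

Run:
```python
from h import *
import pickle
o=arm.get_obs();print(o["time_s"],o["qpos"].round(1),o["tool_pos"],o["tool_rot"])
W=cams.calibration("wrist");w=cams.camera("wrist");s=cams.camera("scene");pickle.dump(W,open("w7.pkl","wb"));cv2.imwrite("pics/w7.png",w)
o=np.zeros((600,800,3),np.uint8)
o[:480]=cv2.resize(w[0:240,120:520],None,fx=2,fy=2,interpolation=cv2.INTER_CUBIC)
o[480:,:]=cv2.resize(s[285:360,300:440],(224,120))[:, :224][:,np.r_[0:224]] if 0 else 0
o[480:,:240]=cv2.resize(s[290:350,310:430],(240,120),interpolation=cv2.INTER_CUBIC)
cv2.imwrite("pics/m7.png",o)
```

```text
18.15 [-47.6  -0.1  92.9   0.1  87.2  67.6] [ 0.42542062 -0.34813175  0.31526477] [-1.79950002e+02 -3.80944461e-02 -2.51980769e+01]
```

View pics/m7.png

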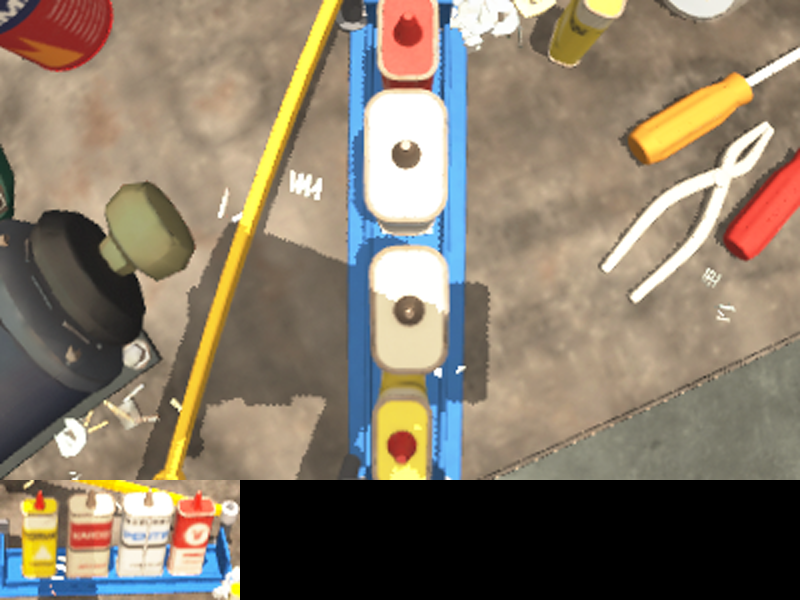

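The tin stands in its place between red and red-white, all four upright in the scene crop. Next I'll check its position, the knob and the clearance to the motor base.

Run:
```python
from h import *
import pickle
np.set_printoptions(precision=4,suppress=True)
W4=pickle.load(open("w4.pkl","rb"));W=pickle.load(open("w7.pkl","rb"))
m=np.array([.5371,-.4006]);l=np.array([.9056,-.4242]);n=np.array([.4242,.9056])
s=at(W,(120+405/2,76),.162,True)[:2];print("spout along/across",(s-m)@l,(s-m)@n)
for z in(.02,.1):print("motor base corner",at(W,(120+160/2,175),z,True))
print("knob w4",at(W4,(545,210),.122,True),at(W4,(529,203),.088,True))
print("bar end w7",at(W,(120+175/2,237),.08,True))
piv=m+.034*n+.1137*l
for k in(at(W4,(545,210),.122,True),at(W,(207,237),.08,True)):
    d=k[:2]-piv;print(piv,np.linalg.norm(d),154.9-np.degrees(np.arctan2(d[1],d[0])))
w=cv2.imread("pics/w7.png")[225:290,170:235];print(w.max(2)[::4,::4])
R=down(64.9);p0,_=pose();print(rel(p0,R),rel([.4566,-.1794,.25],R))
```

```text
spout along/across -0.001234668661628668 0.000703766463912632
motor base corner [ 0.5162 -0.2221  0.02  ]
motor base corner [ 0.5121 -0.2505  0.1   ]
knob w4 [ 0.4451 -0.2045  0.122 ] [ 0.4455 -0.2047  0.088 ]
bar end w7 [ 0.4491 -0.2174  0.08  ]
[ 0.6545 -0.418 ] 0.2990772027220472 20.45152330317015
[ 0.6545 -0.418 ] 0.28732445950408037 19.341532102704264
[[149 142 141 136 134 134  83  87  90 249 255  72  69 125 119 129 157]
 [147 143 131 126 125 127  83  88  86 253 186 139 126 134 131 132 142]
 [150 150 134 124 134 121  85  88 177 255 172 150 147 141 132 127 139]
 [153 158 136 142 149  89  90 222 244 255 187 150 149 148 146 134 130]
 [143 140 131 151 162  96  73  30  44 244 215 163 147 143 131 132 125]
 [129 124 130 168 151  57  30  29  29 153 217 148 148 144 132 131 125]
 [132 129 126 146  67  36  33  29  28 255 130 137 133 141 144 143 129]
 [117 121 110 125  37  42  36  38  43 141 148 143 138 147 145 140 131]
 [118 116 114  99  56  38  45  38  92  92  94 128 147 164 150 148 126]
 [133 128 122  91  69  63  65  82  84  89  91  88  85 159 160 154 133]
 [132 130 116  81  70  67  71  84  82  82  78  78  79  82  81  93 145]
 [123 122 124  69  68  69  70  80  73  77  72  72  69  71  69  75  72]
 [132 125 128  74  70  70  70  70  67  73  71  69  64  66  66  69  71]
 [ 49  67 125  75  73  69  76  78  68  65  67  66  64  66  69  67  74]
 [ 46  45  47  93  63  65  70  80  72  66  65  65  62  63  64  68  79]
 [ 44  44  44  44  44  43  42  38  82  73  72  70  64  64  69  80  92]
 [ 44  43  45  43  44  43  39  39  79  79  73  72  71  69  67  83  94]]
(array([0., 0., 0.]), array([  0.1,  -0.2, -90.1])) (array([ -4.67, -16.65,   6.57]), array([  0.1,  -0.2, -90.1]))
```

Call:
apply_moves(targets=[{"dp":[-4.6,-16.7,3],"angular":[0,0,-90],"fingers":0},{"dp":[-4.6,-16.7,3],"angular":[0,0,-90],"fingers":0},{"dp":[-4.6,-16.7,3],"angular":[0,0,-90],"fingers":0},{"dp":[-4.6,-16.7,3],"angular":[0,0,-90],"fingers":0},{"dp":[-4.6,-16.7,3],"angular":[0,0,-90],"fingers":0},{"dp":[-4.6,-16.7,3],"angular":[0,0,-90],"fingers":0},{"dp":[-4.6,-16.7,3],"angular":[0,0,-90],"fingers":0},{"dp":[-4.6,-16.7,3],"angular":[0,0,-90],"fingers":0},{"dp":[-4.6,-16.7,3],"angular":[0,0,-90],"fingers":0},{"dp":[-4.6,-16.7,3],"angular":[0,0,-90],"fingers":0}])

```text
time_s: 19.5
tool_pos: [0.4587, -0.1794, 0.285]
tool_rot: [179.9, -0.1, 64.8]
wrist_force: [0.6, -1.2, -0.3]
gripper_width: 0.0004
gripper_force: 0.0
```

Run:
```python
from h import *
o=arm.get_obs();print(o["time_s"],o["qpos"].round(1),o["tool_pos"],o["tool_rot"],o["gripper_width"])
R=down(64.9)
for z in(.285,.112):print(rel([.4570,-.1790,z],R))
```

```text
19.5 [-3.060e+01 -7.600e+00  1.032e+02  1.000e-01  8.440e+01 -5.400e+00] [ 0.4586665  -0.17940098  0.28496685] [ 1.79931932e+02 -6.32263890e-02  6.48344615e+01] 0.000444685840483308
(array([-0.03, -0.17, -0.  ]), array([ 0.1, -0.1, -0.1]))
(array([-0.05, -0.19, 17.3 ]), array([ 0.1, -0.1, -0.1]))
```

Call:
apply_moves(targets=[{"dp":[0,-0.1,6],"angular":[0,0,0],"fingers":0},{"dp":[0,-0.1,12],"angular":[0,0,0],"fingers":0},{"dp":[0,-0.1,16],"angular":[0,0,0],"fingers":0},{"dp":[0,-0.1,17.3],"angular":[0,0,0],"fingers":0},{"dp":[0,-0.1,17.3],"angular":[0,0,0],"fingers":0},{"dp":[-1,-0.4,17.3],"angular":[0,0,0],"fingers":0},{"dp":[-2.5,-0.8,17.3],"angular":[0,0,0],"fingers":0},{"dp":[-4,-1.2,17.3],"angular":[0,0,0],"fingers":0},{"dp":[-5.5,-1.5,17.3],"angular":[0,0,0],"fingers":0},{"dp":[-5.5,-1.5,17.3],"angular":[0,0,0],"fingers":0}])

```text
time_s: 20.75
tool_pos: [0.4201, -0.2237, 0.1123]
tool_rot: [179.9, -0.0, 64.7]
wrist_force: [0.7, -0.8, -0.8]
gripper_width: 0.0003
gripper_force: 0.0
```

Run:
```python
from h import *
o=arm.get_obs();P=o["tool_pos"][:2]
m=np.array([.5371,-.4006]);l=np.array([.9056,-.4242]);n=np.array([.4242,.9056]);piv=m+.034*n+.1137*l
print(o["tool_pos"],(P-piv)@n,(P-piv)@l,o["wrist_force"])
```

```text
[ 0.42005605 -0.22374427  0.1123329 ] 0.07650856712014992 -0.2947236805409079 [ 0.73491216 -0.78062552 -0.7840064 ]
```

Call:
apply_moves(targets=[{"dp":[-1.5,-0.2,0],"angular":[0,0,0],"fingers":0},{"dp":[-3,-0.3,0],"angular":[0,0,0],"fingers":0},{"dp":[-4.3,-0.4,0],"angular":[0,0,0],"fingers":0},{"dp":[-5,-0.4,0],"angular":[0,0,0],"fingers":0},{"dp":[-5.4,-0.4,0],"angular":[0,0,0],"fingers":0},{"dp":[-5.4,-0.4,0],"angular":[0,0,0],"fingers":0}])

```text
time_s: 21.5
tool_pos: [0.3942, -0.2699, 0.1121]
tool_rot: [179.9, -0.0, 64.8]
wrist_force: [-0.0, 0.0, 0.3]
gripper_width: 0.0003
gripper_force: 0.0
```

Call:
apply_moves(targets=[{"dp":[-0.3,0,0],"angular":[0,0,0],"fingers":0},{"dp":[-0.3,0,0],"angular":[0,0,0],"fingers":0}])

```text
time_s: 21.75
tool_pos: [0.393, -0.2724, 0.1121]
tool_rot: [179.9, -0.0, 64.9]
wrist_force: [0.8, 0.6, -1.0]
gripper_width: 0.0003
gripper_force: 0.0
```

Call:
apply_moves(targets=[{"dp":[-0.3,0,0],"angular":[0,0,0],"fingers":0},{"dp":[-0.3,0,0],"angular":[0,0,0],"fingers":0}])

```text
time_s: 22.0
tool_pos: [0.3919, -0.2745, 0.112]
tool_rot: [179.9, -0.1, 64.9]
wrist_force: [2.7, 4.0, 0.7]
gripper_width: 0.0004
gripper_force: 1.9
```

Call:
apply_moves(targets=[{"dp":[-0.2,0,0],"angular":[0,0,0],"fingers":0},{"dp":[-0.2,0,0],"angular":[0,0,0],"fingers":0}])

```text
time_s: 22.25
tool_pos: [0.3917, -0.2748, 0.112]
tool_rot: [179.9, -0.3, 64.9]
wrist_force: [5.7, 9.4, 2.8]
gripper_width: 0.0006
gripper_force: 4.8
```

Call:
apply_moves(targets=[{"dp":[-0.2,0,0],"angular":[0,0,0],"fingers":0},{"dp":[-0.2,0,0],"angular":[0,0,0],"fingers":0}])

```text
time_s: 22.5
tool_pos: [0.3916, -0.275, 0.112]
tool_rot: [179.9, -0.5, 64.9]
wrist_force: [7.9, 16.7, 5.5]
gripper_width: 0.0005
gripper_force: 7.9
```

Force builds against the stop at the predicted spot, so the bar is shut. I'll back off, rise and check by image code.

Call:
apply_moves(targets=[{"dp":[1,0,0],"angular":[0,0,0],"fingers":0},{"dp":[3,0,0],"angular":[0,0,0],"fingers":0},{"dp":[3.5,0,-5],"angular":[0,0,0],"fingers":0},{"dp":[4,0,-11],"angular":[0,0,0],"fingers":0},{"dp":[8,-4,-17],"angular":[0,0,0],"fingers":0},{"dp":[13,-8,-20],"angular":[0,0,0],"fingers":0},{"dp":[19,-12,-20],"angular":[0,0,0],"fingers":0},{"dp":[19,-12,-20],"angular":[0,0,0],"fingers":0},{"dp":[19,-12,-20],"angular":[0,0,0],"fingers":0}])

```text
time_s: 23.62
tool_pos: [0.3617, -0.0547, 0.3129]
tool_rot: [179.8, -0.0, 65.0]
wrist_force: [-0.1, -0.2, 0.0]
gripper_width: 0.0006
gripper_force: 0.0
```

Run:
```python
from h import *
np.set_printoptions(precision=4,suppress=True)
o=arm.get_obs();print(o["time_s"],o["tool_pos"],o["wrist_force"])
T=cams.calibration("top");S=cams.calibration("scene");t=cams.camera("top");s=cams.camera("scene");cv2.imwrite("pics/t8.png",t);cv2.imwrite("pics/s8.png",s)
h=cv2.cvtColor(t,cv2.COLOR_BGR2HSV)
m=cv2.inRange(h,(20,130,120),(33,255,255));m[:,:340]=0;m[:,460:]=0;m[:175]=0;m[310:]=0
n,l,st,ce=cv2.connectedComponentsWithStats(m)
for k in range(1,n):
    if st[k,4]>15:
        ys,xs=np.where(l==k);a=cv2.fitLine(np.c_[xs,ys].astype(np.float32),cv2.DIST_L2,0,.01,.01).ravel()
        P=at(T,(a[2]+30*a[0],a[3]+30*a[1]),.08);Q=at(T,(a[2]-30*a[0],a[3]-30*a[1]),.08);d=P-Q
        print(st[k],"az",np.degrees(np.arctan2(d[1],d[0])),"mid",(P+Q)/2)
# spout tips by colour change of scene before/after for the standing tins
s0=cv2.imread("pics/scene0.png");d=cv2.absdiff(s0,s).max(2)
for nm,b in(("yellow",(150,157+133,0,0)),):pass
t0=cv2.imread("pics/top0.png")
for nm,(x,y) in dict(yel=(412,272),rw=(423,252),red=(440,209.5)).items():
    x,y=int(x),int(y);r=t0[y-7:y+8,x-7:x+8]
    res=cv2.matchTemplate(t[y-14:y+15,x-14:x+15],r,cv2.TM_CCOEFF_NORMED);_,v,_,loc=cv2.minMaxLoc(res);print(nm,v,np.array(loc)-7)
```

```text
23.625 [ 0.3617 -0.0547  0.3129] [-0.1415 -0.2346  0.0495]
[409 194  23  51  86] az -25.50320288147021 mid [ 0.5748 -0.3843  0.08  ]
[396 252  11  23  34] az -25.681638497070217 mid [ 0.45  -0.324  0.08 ]
yel 0.9991359710693359 [0 0]
rw 0.9995052218437195 [0 0]
red 0.9988667964935303 [0 0]
```

Bar is at about -25.6° against the lane's -25.1°, the neighbour tins have not moved and the robot is clear. I'll hand it in.

```bash
python3 -c "
from workcell import arm
print(arm.close_job())"
```

```text
the job is handed in; nothing more can be done
None
```

The fallen tin stands upright on the white mark within about 1 mm, the other tins have not moved and the yellow bar is shut; I handed the job in at about 24 s of the 64 s allowed, and it returned no verdict.

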